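# Re-index a dental cast on its swivel holder

## Task

The dental cast on the model holder is turned away from the index bar. Back off the wing screw about an eighth of a turn (never past a quarter turn), turn the cast until its front teeth and the small lug under them face the index bar on the base, then screw the wing screw fully tight again. Do not turn the round height-lock knob.

Things in the scene. Friction and masses are not known exactly. Their poses are not given: they have to be found in the camera images.
- wing_screw (a joint): Angle (rad) of the clamp screw, an upright steel thumb bar on a block at one end of the fixed grey holder (plate 150 x 310 x 20 mm, cast in the middle, round knob at the other end). 0 = fully tight at its stop, as at the start; grows anticlockwise from above (loosening). Stage locked below about 0.25, free above 0.35. Stays where left; takes about 0.1 N m to turn.
- wing_grip (a point): Grip point on the wing screw's upright axis, 74 mm above the table, 115 mm from the cast's axis. The bar is 50 mm long along this point's x, 10 mm thick along its y, at heights 52 to 88 mm; the block below it is 45 mm high. Axes turn with the screw; z is up.
- swivel (a joint): Angle (rad) of the round steel stage (80 mm across, top 45 mm above the table) with the cast fixed on it. 0 = front teeth exactly towards the index bar, a steel bar 22 x 8 mm, 42 mm high over the table, beside the stage at a long edge of the plate. Positive = anticlockwise from above; starts at 0.55 to 1.1; stops at -0.7 and 1.5. Stays where left; turns easily once loosened.
- cast_grip (a point): Grip point of the cast, on the stage's upright axis, 73 mm above the table. The plaster block is 44 mm (x) by 50 mm (y), at heights 45 to 85 mm, teeth up to 96 mm; its flat flanks lie 25 mm either side along this point's y. Front teeth and lug are on its -x side. Axes turn with the cast; z is up.
- height_knob (a joint): Angle (rad) of the round knurled height-lock knob, 38 mm across, top 65 mm above the table, at the holder's other end, 115 mm from the cast's axis on the side away from the wing screw. 0 at the start; leave it alone.

How it is judged:
By the outcome, as a careful person would: the job done as asked, in the order asked, and still so for the second after the job is handed in, with the robot touching nothing.
It also fails if it takes over 64 s, if anything falls off the work surface, if the arm or the gripper's body presses on something with over 40 N, if the wrist force passes 120 N, or if a joint passes its speed limit or range.

## Robot

A 7-joint arm with a two-finger parallel gripper is mounted at the origin on the work surface. World frame = base frame: x ahead of the robot, y to its left, z up, the work surface at z = 0. Lengths are in m, angles in degrees, forces in N, time in s.
With the tool pointing down it reaches from about 0.425 to 0.875 m from the base axis. Payload 4.7 kg.
Tool frame: the origin (TCP) lies at the very end of the fingers, on their centre line; the grasp point (between the pads) lies 19 mm behind it; z points along the fingers, y is the direction in which the jaws open and shut (so a half turn about z gives the same grasp; the last joint's range is limited). The gripper opens to 87 mm and grips with 3 to 60 N. Pads are 19 mm wide; open, the fingers measure 117 mm over their backs; the gripper's body (75 mm by 190 mm) begins 51 mm behind the grasp point.
Start: joints at [64.578, 18.392, -4.016, 83.108, 1.295, 78.541, -3.26], TCP at [0.287, -0.583, 0.223] pointing down, gripper open.
Joint ranges: [-163.93, 163.93], [-17.29, 119.83], [-79.2, 71.16], [3.27, 140.29], [-89.18, 269.18], [5.43, 117.66], [-154.24, 154.24]. Speed limits (degrees/s): [147.25, 147.25, 180, 180, 180, 180, 180].

## Interface

Orientations are given as [roll, pitch, yaw] about the fixed x, y, z axes, in that order (R = Rz(yaw) Ry(pitch) Rx(roll)).
In Python, from cell import * gives the robot as it stands.
- The arm moves only by the tool drive_tool, never from a script. Its argument "moves" is text: rows parted by semicolons, each of 5 numbers parted by spaces: the shift along the tool's x, y, z in m, then the turn about the tool's z in degrees, then the gripper's target within -1 to 1 (fully open at 1, half-way at 0, shut at -1). In form: x y z yaw fingers; .... A call has exactly 8 rows; each row is the pose to reach, as a shift and turn from the pose commanded when the call began, along the tool's axes at that moment; what a row does not reach only later rows make up. A row lasts 1/10 s, in which the tool goes at most 50 mm and 8.59 degrees, less where a joint would pass 70% of its speed; a pose out of reach is approached as far as the arm can. A call with a gripper value outside its range is refused whole. The fingers move at their own pace and stop on an object; "grip_force" is the grip in N (left out, the last holds). Time passes only in rows, so rows that repeat a pose let the fingers close, or fill a call up. It gives the time, the measured TCP pose, the force and the opening at its end, in the units of the state.
- get_obs(): the state, without advancing time (a new reading comes with each control period).
- read_camera(name): name is "scene" or "top" or "wrist"; returns (picture, depth): 480x640x3 uint8, red, green, blue; 480x640 float32, m along the optical axis (not along the pixel's ray), 0 where there is no reading.
- calibration(name): a dict with "intrinsics" (3x3 intrinsics, pixels), "cam_to_world" (4x4, takes a point from camera to world coordinates); the wrist camera has in their place "T_tool_cam" (4x4, takes a point from camera to tool coordinates, whose origin is the TCP and whose axes are the flange's). Camera axes: x right, y up, looking along -z (the intrinsics and any distortion apply to the point x, -y, -z); pixel columns grow to the right and rows downward; lengths in m; the calibration is good to about 2 mm. A picture is of the moment at which its call begins: read the wrist's pose just before it. calibration takes no time and is no camera call.
- sign_off(): hands the job in, once; it reports no verdict.
Trained networks look in the newest picture that a camera, given by its name, has taken for a name from the list of things; names that differ only in an ending like _2 or _b are one class to them, and where a whole thing is asked for, a point or a joint stands for the part that bears it (a point fixed in the world has none). Each returns a list of dicts, best first, with "conf" (0 to 1); they miss things now and then, are a little off and sometimes report something else, mostly with a low value. They report only what shows in the picture. A call takes as long as a camera call.
- search_frame(camera, name): "uv" ([column, row] in pixels, amid what is visible of it).
- pinpoint(camera, name): "uv" ([column, row] in pixels: a listed point, or the origin of a listed thing).
The state is a dict: "time_s": time; "qpos": joint angles; "joint_velocities": joint speeds; "effort": joint torques, N m; "tool_pos": TCP position; "tool_rot": TCP orientation; "force": force on the tool from outside, world axes, zero at the start; "wrist_torque": the same for the moment, N m; "grip_width": finger opening in m.
Only numpy, scipy, OpenCV 4.12 (cv2) and the standard library are available. Lean on these libraries where they do the work, as an engineer would, in place of code of your own. Each camera call takes 0.05 s, during which the arm holds its last target. There are 200 camera calls.

## Working session

There is one attempt and no reset: what is moved stays moved. The work goes in short steps, Python scripts to look and compute and a tool call to move; the robot and the scene stay as the last step left them, time stands still between calls to the robot, and variables do not carry over. Pictures are saved under pics/ and viewed, about 8 in all and at most 12, crops included, and the job is handed in when it is done.

Besides the shell and the picture viewer there is one more tool, called after ">>>" as name(argument=value, ...) on one line, values as JSON. drive_tool: Moves the arm, as the interface text tells. Its arguments: {"type":"object","properties":{"moves":{"type":"string"},"grip_force":{"type":"number"}},"required":["moves"]}

```bash
mkdir -p pics; ls
cat > h.py <<'E'
from cell import *
import numpy as np, cv2
from scipy.spatial.transform import Rotation as R
def c2w(cam,obs=None):
    c=calibration(cam)
    if cam!='wrist': return np.array(c['intrinsics']),np.array(c['cam_to_world'])
    T=np.eye(4);T[:3,:3]=R.from_euler('xyz',obs['tool_rot'],degrees=True).as_matrix();T[:3,3]=obs['tool_pos']
    return np.array(c['intrinsics']),T@np.array(c['T_tool_cam'])
def ray(K,M,uv):
    d=np.array([(uv[0]-K[0,2])/K[0,0],-(uv[1]-K[1,2])/K[1,1],-1.])
    return M[:3,3],M[:3,:3]@d
def atz(K,M,uv,z):
    o,d=ray(K,M,uv); return o+d*(z-o[2])/d[2]
def save(n,p): cv2.imwrite('pics/'+n+'.png',p[:,:,::-1])
E
python3 - <<'E'
from h import *
o=get_obs(); print({k:np.round(v,3).tolist() for k,v in o.items()})
for cam in('scene','top'):
    p,d=read_camera(cam); save(cam+'0',p)
    K,M=c2w(cam); print(cam,calibration(cam).keys(),np.round(M,3).tolist())
    for n,z in(('wing_grip',.074),('cast_grip',.073),('height_knob',.065),('wing_screw',.088)):
        f=pinpoint if 'grip' in n else search_frame
        for r in f(cam,n)[:2]: print(n,np.round(r['uv'],1),round(r['conf'],2),np.round(atz(K,M,r['uv'],z),4))
print(calibration('wrist'))
E
```

```text
pics
{'time_s': 0.0, 'qpos': [64.578, 18.439, -4.016, 83.175, 1.296, 78.539, -3.261], 'joint_velocities': [-0.016, -0.045, 0.035, 0.065, 0.043, 0.04, 0.06], 'effort': [-0.0, -49.129, -0.404, -31.252, -0.064, 0.044, 0.0], 'tool_pos': [0.287, -0.583, 0.221], 'tool_rot': [-179.892, 0.006, 26.231], 'force': [0.18, -0.361, -0.043], 'wrist_torque': [-0.056, -0.023, -0.027], 'grip_width': 0.087}
scene dict_keys(['intrinsics', 'cam_to_world']) [[-0.063, -0.813, 0.579, 1.0], [0.998, -0.05, 0.038, 0.071], [-0.002, 0.58, 0.814, 0.66], [0.0, 0.0, 0.0, 1.0]]
wing_grip [293.3 230.4] 0.56 [0.5646 0.0064 0.074 ]
cast_grip [365.1 208.6] 0.94 [0.5147 0.1143 0.073 ]
height_knob [426.4 205.6] 0.65 [0.496  0.2121 0.065 ]
wing_screw [287.5 230. ] 0.89 [ 0.5748 -0.0006  0.088 ]
top dict_keys(['intrinsics', 'cam_to_world']) [[-0.015, 0.989, -0.149, 0.505], [-1.0, -0.018, -0.019, 0.035], [-0.021, 0.149, 0.989, 0.741], [0.0, 0.0, 0.0, 1.0]]
wing_grip [355.8 279.1] 0.57 [0.5605 0.0045 0.074 ]
cast_grip [272.6 314. ] 0.67 [0.5171 0.1133 0.073 ]
height_knob [194.  348.9] 0.9 [0.4737 0.217  0.065 ]
height_knob [275.1 315.1] 0.68 [0.5157 0.111  0.065 ]
{'intrinsics': array([[376.84885706,   0.        , 316.42704316],
       [  0.        , 376.84885706, 237.41458812],
       [  0.        ,   0.        ,   1.        ]]), 'T_tool_cam': array([[-9.94052020e-04,  9.56660413e-01,  2.91204166e-01,
         8.11216429e-02],
       [ 9.99999503e-01,  9.74348044e-04,  2.12673207e-04,
         6.15584692e-04],
       [-8.02781714e-05,  2.91204232e-01, -9.56660906e-01,
        -1.61720911e-01],
       [ 0.00000000e+00,  0.00000000e+00,  0.00000000e+00,
         1.00000000e+00]])}
```

Run:
```python
import cv2
a=cv2.imread('pics/top0.png')[220:420,130:430]; cv2.imwrite('pics/top0c.png',cv2.resize(a,None,fx=2.6,fy=2.6,interpolation=cv2.INTER_CUBIC))
```

```text
(no output)
```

View pics/top0c.png

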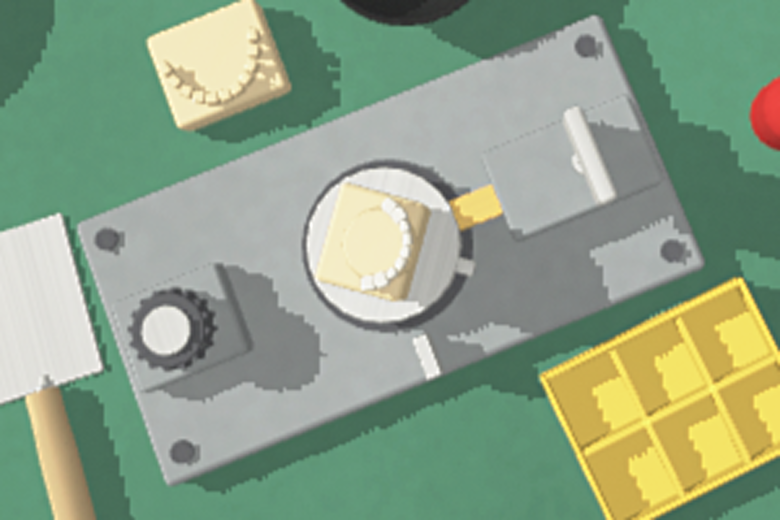

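View pics/scene0.png

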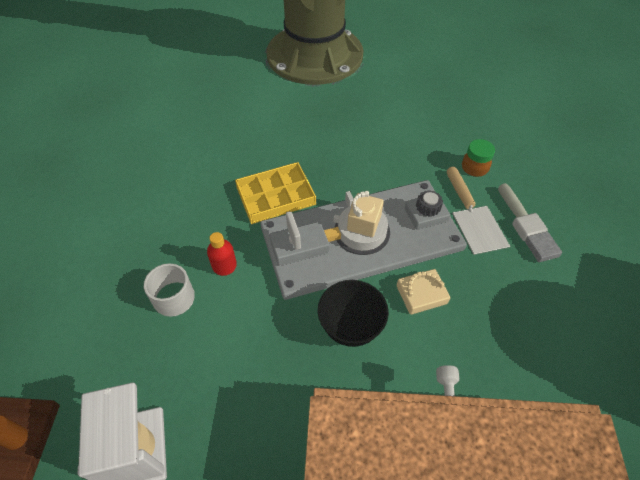

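The top view shows the stage and cast at crop (388,245) and the index bar below it at (425,355). The lug is at (465,267), so the cast is about 55° anticlockwise of the bar. The wing bar is at (590,155), lying across the plate, and the knob at (165,330). The scene view agrees. Next I move above the wing screw.

>>> drive_tool(moves="0.032 -0.025 0 0 1;0.064 -0.051 0 0 1;0.095 -0.076 0 0 1;0.127 -0.102 0 0 1;0.158 -0.127 0 0 1;0.19 -0.153 0 0 1;0.222 -0.178 0 0 1;0.254 -0.204 0 0 1")

```text
time_s: 1.3
tool_pos: [0.4255, -0.2864, 0.2229]
tool_rot: [179.9, -0.0, 26.2]
force: [1.3, -0.5, -0.1]
grip_width: 0.0875
```

>>> drive_tool(moves="0.032 -0.025 0 0 1;0.064 -0.051 0 0 1;0.095 -0.076 0 0 1;0.127 -0.102 0 0 1;0.158 -0.127 0 0 1;0.19 -0.153 0 1 1;0.222 -0.178 0 2 1;0.254 -0.204 0 4 1")

```text
time_s: 2.1
tool_pos: [0.5632, 0.0087, 0.2229]
tool_rot: [180.0, -0.0, 22.1]
force: [-1.0, 0.4, 0.7]
grip_width: 0.0868
```

```bash
cat > look.py <<'E'
from h import *
import sys
def look(name,things):
    o=get_obs(); p,d=read_camera('wrist'); save(name,p); K,M=c2w('wrist',o)
    print('t',o['time_s'],'tcp',np.round(o['tool_pos'],4),np.round(o['tool_rot'],2),'F',np.round(o['force'],1),'w',round(o['grip_width'],4),'q7',round(o['qpos'][6],1))
    for n,z in things:
        f=search_frame if n=='height_knob' else pinpoint
        for r in f('wrist',n)[:2]: print(n,np.round(r['uv'],1),round(r['conf'],2),np.round(atz(K,M,r['uv'],z),4))
    return o,p,d,K,M
def cloud(d,K,M):
    v,u=np.mgrid[:480,:640]; ok=d>0
    c=np.stack([(u-K[0,2])/K[0,0]*d,-(v-K[1,2])/K[1,1]*d,-d],-1)
    return c@M[:3,:3].T+M[:3,3],ok
def rect(P,ok,zlo,zhi,c,r):
    m=ok&(P[...,2]>zlo)&(P[...,2]<zhi)&(np.hypot(P[...,0]-c[0],P[...,1]-c[1])<r)
    q=P[m][:,:2]
    (cx,cy),(w,h),a=cv2.minAreaRect((q*1000).astype(np.float32))
    print('rect n',m.sum(),'c',round(cx,1),round(cy,1),'wh',round(w,1),round(h,1),'ang of w side',round(a,1)); return m
E
python3 - <<'E'
from look import *
o,p,d,K,M=look('w1',[('wing_grip',.074),('cast_grip',.073),('height_knob',.065)])
P,ok=cloud(d,K,M)
rect(P,ok,.08,.092,(.562,.006),.045)
rect(P,ok,.080,.1,(.516,.114),.045)
print('heights >0.1:',ok.sum(),(ok&(P[...,2]>.1)&(np.abs(P[...,0]-.56)<.15)).sum(),P[...,2][ok&(d>.15)].max())
m=ok&(P[...,2]>.1)&(d>.2); 
print(P[m].min(0) if m.any() else None,P[m].max(0) if m.any() else None)
E
```

```text
t 2.1 tcp [0.5632 0.0087 0.2229] [ 1.7995e+02 -3.0000e-02  2.2140e+01] F [-1.   0.4  0.7] w 0.0868 q7 -75.9
wing_grip [321.8 225.8] 0.93 [0.5625 0.0027 0.074 ]
cast_grip [185.9 223.6] 0.81 [0.5204 0.111  0.073 ]
height_knob [ 65.3 215.5] 0.77 [0.485  0.2121 0.065 ]
rect n 694 c 562.3 4.9 wh 49.3 10.0 ang of w side 20.8
rect n 3158 c 521.2 113.2 wh 45.2 50.1 ang of w side 73.7
heights >0.1: 305982 97504 0.2514705201197778
None None
```

View pics/w1.png

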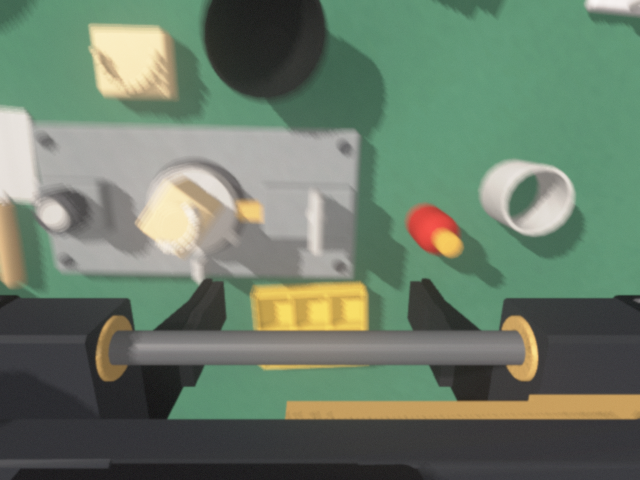

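The wrist view shows the wing bar upright at (316,222), the cast at (180,215), the lug at (197,265) and the red bottle at (435,230), which stands under 0.1 m. Depth fits give the wing at (0.5624, 0.004) with axis 20.8°, and the cast at (0.521, 0.113) with x axis 73.7°, so the swivel is about 53°. Next I go down and grip.

>>> drive_tool(moves="-0.001 0.002 0.02 1 1;-0.002 0.004 0.045 1.2 1;-0.002 0.004 0.07 1.2 1;-0.002 0.004 0.095 1.2 1;-0.002 0.004 0.12 1.2 1;-0.002 0.004 0.14 1.2 1;-0.002 0.004 0.157 1.2 1;-0.002 0.004 0.167 1.2 1", grip_force=30)

```text
time_s: 3.1
tool_pos: [0.5611, 0.0005, 0.054]
tool_rot: [180.0, 0.1, 20.9]
force: [-0.2, 0.3, 0.6]
grip_width: 0.0871
```

>>> drive_tool(moves="0 0 0 0 0.5;0 0 0 0 0;0 0 0 0 -0.5;0 0 0 0 -1;0 0 0 0 -1;0 0 0 0 -1;0 0 0 0 -1;0 0 0 0 -1", grip_force=30)

```text
time_s: 3.9
tool_pos: [0.5623, 0.003, 0.0556]
tool_rot: [180.0, -0.0, 21.0]
force: [-0.8, 0.7, -0.0]
grip_width: 0.0313
```

>>> drive_tool(moves="0 0 0 0 -1;0 0 0 0 -1;0 0 0 0 -1;0 0 0 0 -1;0 0 0 0 -1;0 0 0 0 -1;0 0 0 0 -1;0 0 0 0 -1")

```text
time_s: 4.7
tool_pos: [0.5614, 0.0051, 0.0555]
tool_rot: [-179.9, 0.0, 21.1]
force: [-2.5, 4.8, 2.0]
grip_width: 0.0101
```

>>> drive_tool(moves="0 -0.001 0 0 -1;0 -0.002 0 -7 -1;0 -0.002 0 -14 -1;0 -0.002 0 -21 -1;0 -0.002 0 -28 -1;0 -0.002 0 -35 -1;0 -0.002 0 -41 -1;0 -0.002 0 -45 -1")

```text
time_s: 5.5
tool_pos: [0.561, 0.0056, 0.0555]
tool_rot: [-179.9, -0.0, 66.2]
force: [-3.1, 3.1, 1.7]
grip_width: 0.0097
```

>>> drive_tool(moves="0 0 0 0 -1;0 0 0 0 -1;0 0 0 0 -0.7;0 0 0 0 0;0 0 0 0 1;0 0 0 0 1;0 0 0 0 1;0 0 0 0 1")

```text
time_s: 6.3
tool_pos: [0.5617, 0.0045, 0.0555]
tool_rot: [180.0, 0.0, 66.0]
force: [0.1, -0.2, -0.5]
grip_width: 0.0453
```

>>> drive_tool(moves="0 0 -0.02 0 1;0 0 -0.05 0 1;0 0 -0.09 0 1;0 0 -0.13 0 1;0.015 -0.015 -0.15 -3 1;0.04 -0.04 -0.15 -6 1;0.065 -0.065 -0.15 -7.7 1;0.082 -0.082 -0.15 -7.7 1")

```text
time_s: 7.1
tool_pos: [0.5175, 0.1171, 0.2047]
tool_rot: [-179.9, -0.0, 74.0]
force: [0.2, 0.9, -0.3]
grip_width: 0.0868
```

Run:
```python
from look import *
o,p,d,K,M=look('w2',[('wing_grip',.074),('cast_grip',.073)])
P,ok=cloud(d,K,M)
rect(P,ok,.08,.092,(.562,.005),.035)
rect(P,ok,.077,.1,(.521,.113),.045)
```

```text
t 7.1 tcp [0.5175 0.1171 0.2047] [-179.92   -0.     74.03] F [ 0.2  0.9 -0.3] w 0.0868 q7 -36.3
wing_grip [401.4 332.2] 0.66 [0.5636 0.0044 0.074 ]
cast_grip [316.8 231.1] 0.65 [0.5176 0.1133 0.073 ]
rect n 202 c 567.5 19.2 wh 19.5 9.8 ang of w side 66.5
rect n 3549 c 521.0 114.6 wh 43.4 49.9 ang of w side 73.7
```

View pics/w2.png

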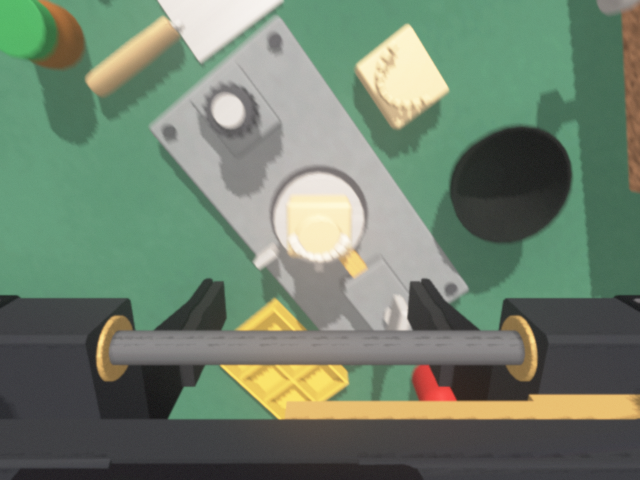

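The wing has turned about 45° (66.5° against 20.8°), still well under a quarter turn. The cast is at (318,220) with its teeth towards the image bottom and the lug at (318,267). The index bar is at (265,257). The tool is aligned with the flanks, so I go down, grip and turn clockwise.

>>> drive_tool(moves="0 0 0.01 0 1;0 0 0.035 0 1;0 0 0.06 0 1;0 0 0.085 0 1;0 0 0.11 0 1;0 0 0.13 0 1;0 0 0.145 0 1;0 0 0.15 0 1", grip_force=20)

```text
time_s: 8.05
tool_pos: [0.5186, 0.1119, 0.0531]
tool_rot: [-179.8, 0.1, 73.7]
force: [-0.2, 0.9, 0.2]
grip_width: 0.0872
```

>>> drive_tool(moves="0 0 0 0 0.5;0 0 0 0 0;0 0 0 0 -0.5;0 0 0 0 -1;0 0 0 0 -1;0 0 0 0 -1;0 0 0 0 -1;0 0 0 0 -1")

```text
time_s: 8.85
tool_pos: [0.5196, 0.1133, 0.0559]
tool_rot: [-180.0, 0.0, 73.7]
force: [-3.1, 0.5, 5.0]
grip_width: 0.0498
```

>>> drive_tool(moves="0 0 0 4 -1;0 0 0 11 -1;0 0 0 18 -1;0 0 0 26 -1;0 0 0 34 -1;0 0 0 42 -1;0 0 0 49 -1;0 0 0 53 -1")

```text
time_s: 9.65
tool_pos: [0.5203, 0.1126, 0.0559]
tool_rot: [180.0, -0.0, 20.5]
force: [-1.6, -2.1, 3.3]
grip_width: 0.0497
```

>>> drive_tool(moves="0 0 0 0 -1;0 0 0 0 -1;0 0 0 0 -0.2;0 0 0 0 1;0 0 0 0 1;0 0 0 0 1;0 0 0 0 1;0 0 0 0 1")

```text
time_s: 10.45
tool_pos: [0.5199, 0.1131, 0.0554]
tool_rot: [-180.0, 0.0, 20.7]
force: [0.2, -0.2, 0.7]
grip_width: 0.0816
```

>>> drive_tool(moves="0 0 -0.01 0 1;0 0 -0.04 0 1;0 0 -0.08 0 1;0 0 -0.12 0 1;0 0 -0.15 0 1;0 0 -0.17 0 1;0 0 -0.17 0 1;0 0 -0.17 0 1")

```text
time_s: 11.25
tool_pos: [0.5199, 0.1131, 0.2258]
tool_rot: [180.0, -0.0, 20.7]
force: [-0.4, 0.6, -0.7]
grip_width: 0.0868
```

Run:
```python
from look import *
o,p,d,K,M=look('w3',[('wing_grip',.074),('cast_grip',.073)])
P,ok=cloud(d,K,M); np.savez('w3.npz',P=P,ok=ok)
rect(P,ok,.08,.092,(.562,.005),.035)
rect(P,ok,.077,.1,(.521,.113),.045)
m=ok&(P[...,2]>.014)&(P[...,2]<.026)&(np.hypot(P[...,0]-.521,P[...,1]-.113)<.18)
q=(P[m][:,:2]*1000).astype(np.float32); print('plate',cv2.minAreaRect(q))
c=p[100:400,120:520]; save('w3c',cv2.resize(c,None,fx=2,fy=2,interpolation=cv2.INTER_CUBIC))
```

```text
t 11.25 tcp [0.5199 0.1131 0.2258] [ 1.7997e+02 -4.0000e-02  2.0740e+01] F [-0.4  0.6 -0.7] w 0.0868 q7 -87.4
wing_grip [452.8 220.8] 0.72 [0.5621 0.0033 0.074 ]
cast_grip [316.  220.4] 0.91 [0.5208 0.1132 0.073 ]
rect n 729 c 561.7 5.1 wh 49.8 10.2 ang of w side 66.0
rect n 3145 c 522.4 112.8 wh 43.8 50.0 ang of w side 21.1
plate ((536.5177001953125, 118.34135437011719), (313.9322509765625, 310.8427734375), 21.18560218811035)
```

View pics/w3c.png

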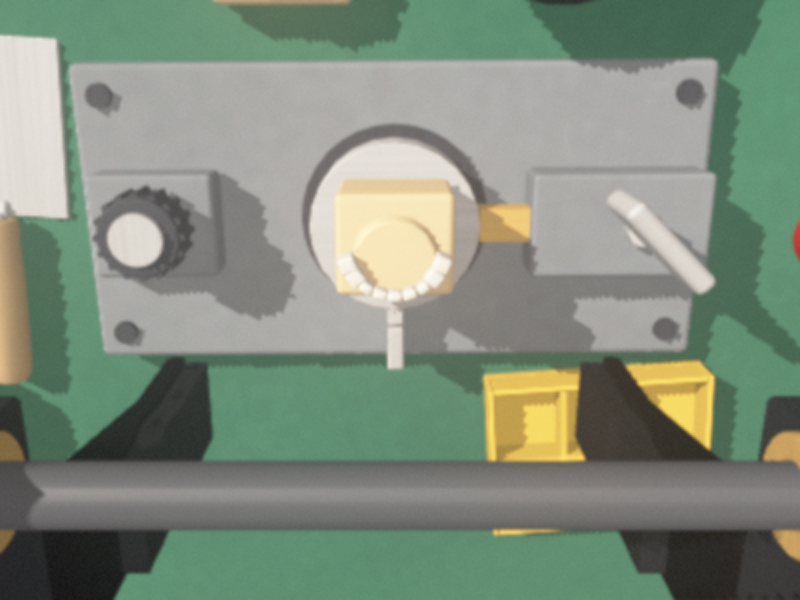

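The lug (395,315) and index bar (395,342) line up, with the teeth facing the bar. The cast's angle is 21.1°, against about 21.1° for the plate edges. The knob looks untouched. Now I retighten the wing.

>>> drive_tool(moves="0 0.01 0 -7 1;0 0.03 0 -15 1;0 0.05 0 -23 1;0 0.07 0 -31 1;0 0.09 0 -38 1;0 0.107 0 -43 1;0 0.116 0 -45.3 1;0 0.116 0 -45.3 1", grip_force=40)

```text
time_s: 12.2
tool_pos: [0.5607, 0.0027, 0.224]
tool_rot: [-179.9, 0.1, 65.9]
force: [0.4, 0.3, -1.3]
grip_width: 0.0874
```

>>> drive_tool(moves="0 0 0.02 0 1;0 0 0.05 0 1;0 0 0.08 0 1;0 0 0.11 0 0.8;0 0 0.14 0 0.5;0 0 0.16 0 0.2;0 0 0.17 0 0;0 0 0.17 0 0")

```text
time_s: 13.0
tool_pos: [0.5595, 0.0053, 0.0539]
tool_rot: [-179.8, 0.0, 66.1]
force: [0.2, 0.2, -0.4]
grip_width: 0.0552
```

>>> drive_tool(moves="0 0 0 0 -0.5;0 0 0 0 -1;0 0 0 0 -1;0 0 0 0 -1;0 0 0 0 -1;0 0 0 0 -1;0 0 0 0 -1;0 0 0 0 -1")

```text
time_s: 13.8
tool_pos: [0.5607, 0.0047, 0.0558]
tool_rot: [-180.0, 0.0, 66.0]
force: [-3.1, 0.7, 5.2]
grip_width: 0.0096
```

>>> drive_tool(moves="0 0 0 5 -1;0 0 0 12 -1;0 0 0 19 -1;0 0 0 26 -1;0 0 0 33 -1;0 0 0 39 -1;0 0 0 44 -1;0 0 0 46 -1")

```text
time_s: 14.6
tool_pos: [0.5606, 0.0048, 0.0558]
tool_rot: [180.0, 0.1, 19.9]
force: [-3.9, 1.1, 5.6]
grip_width: 0.0099
```

>>> drive_tool(moves="0 0 0 1 -1;0 0 0 2 -1;0 0 0 3 -1;0 0 0 4 -1;0 0 0 5 -1;0 0 0 5 -1;0 0 0 5 -1;0 0 0 5 -1")

```text
time_s: 15.4
tool_pos: [0.5607, 0.0049, 0.0558]
tool_rot: [180.0, 0.0, 15.2]
force: [-4.1, 0.4, 4.7]
grip_width: 0.0104
```

```bash
python3 -c "
from h import *
o=get_obs();print({k:np.round(o[k],3) for k in('time_s','tool_pos','tool_rot','force','wrist_torque','grip_width')})"
```

```text
{'time_s': np.float64(15.4), 'tool_pos': array([0.561, 0.005, 0.056]), 'tool_rot': array([1.79968e+02, 3.90000e-02, 1.51870e+01]), 'force': array([-4.126,  0.422,  4.711]), 'wrist_torque': array([0.105, 0.752, 0.926]), 'grip_width': np.float64(0.01)}
```

The wrist moment is 0.93 N m against the 0.1 N m running torque, so the screw is on its stop. Next I release, lift and check.

>>> drive_tool(moves="0 0 0 0 -0.7;0 0 0 0 0;0 0 0 0 1;0 0 0 0 1;0 0 0 0 1;0 0 0 0 1;0 0 0 0 1;0 0 0 0 1")

```text
time_s: 16.2
tool_pos: [0.561, 0.0046, 0.0555]
tool_rot: [180.0, 0.0, 15.0]
force: [-0.4, 1.0, 0.0]
grip_width: 0.0607
```

>>> drive_tool(moves="0 0 -0.01 0 1;0 0 -0.04 0 1;0 0 -0.08 0 1;0 0 -0.12 0 1;0 -0.03 -0.15 -3 1;0 -0.06 -0.17 -5 1;0 -0.07 -0.17 -6 1;0 -0.07 -0.17 -6 1")

```text
time_s: 17.0
tool_pos: [0.5426, 0.074, 0.2262]
tool_rot: [180.0, -0.1, 21.2]
force: [0.5, 0.4, -0.2]
grip_width: 0.0867
```

Run:
```python
from look import *
o,p,d,K,M=look('w4',[('wing_grip',.074),('cast_grip',.073)])
P,ok=cloud(d,K,M)
rect(P,ok,.08,.092,(.562,.005),.035)
rect(P,ok,.077,.1,(.521,.113),.045)
c=p[100:400,120:520]; save('w4c',cv2.resize(c,None,fx=2,fy=2,interpolation=cv2.INTER_CUBIC))
```

```text
t 17.0 tcp [0.5426 0.074  0.2262] [ 1.7996e+02 -7.0000e-02  2.1240e+01] F [ 0.5  0.4 -0.2] w 0.0867 q7 -82.5
wing_grip [400.8 228.5] 0.59 [0.5634 0.0032 0.074 ]
cast_grip [266.5 227.2] 0.6 [0.5223 0.1119 0.073 ]
rect n 742 c 561.9 5.0 wh 49.8 10.3 ang of w side 20.7
rect n 3111 c 522.6 112.9 wh 43.8 50.1 ang of w side 20.9
```

View pics/w4c.png

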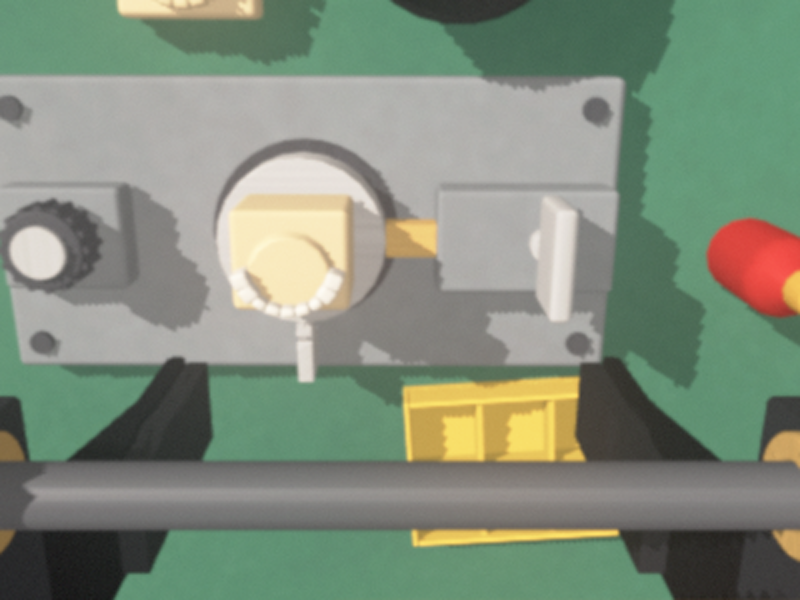

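The wing bar (558,258) is back at 20.7°, against 20.8° at the start. The cast is at 20.9° and the lug (303,325) still lines up with the index bar (306,355). The gripper is clear, so I hand in.

```bash
python3 -c "
from cell import *
print(sign_off())"
```

```text
the job is handed in; nothing more can be done
None
```

The job is done and was handed in at about 17 s of robot time, well inside the 64 s limit; `sign_off()` reports no verdict.

- **Loosening:** I backed the wing screw off about 45° (an eighth of a turn), well short of a quarter turn.
- **Cast:** I gripped it by its flanks and turned it clockwise about 53°. In the last picture the front teeth and lug line up with the index bar. The cast's axis measures 20.9°, against about 21.1° estimated from the plate edges before tightening.
- **Tightening:** I turned the screw back to its stop, where the wrist moment rose to 0.93 N m. The bar now measures 20.7°, against 20.8° at the start.
- **Height knob:** I never touched it, and it looks the same in the pictures; I did not measure its angle.
- **End state:** the gripper was open and well above the holder, touching nothing.

No check failed. Position estimates differed by 2–4 mm between methods, which the grasps took up without trouble.

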